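# Sort the lunch counter and show the spatula to the inspection camera

### The job

Sort the three things left on the counter: put the blue-handled spoon into the open steel sandwich container and the toy cupcake into the open orange snack box, leaving the lidded boxes and the ceramic canister where they are. Then pick up the yellow spatula, which is to be checked for cracks, and present it to the upward-looking camera puck: same side up as it lay, level, the middle of its blade 150 mm straight above the lens, its handle pointing the way the white mark on the puck points. Finish still holding it there, steady in the gripper; do not put it down.

Things in the scene. Friction and masses are not known exactly. Their poses are not given: they have to be found in the camera images.
- spoon: child's spoon lying on the counter, 114 mm long: blue handle 90 mm long, 11 mm wide, 10 mm high, and a round steel bowl 33 mm across, 10 mm high. Origin on the underside of the handle, near the centre of mass, a good place to grip; x runs along the spoon towards the handle's end (65 mm away), the bowl's centre lies 40 mm towards -x; z up. 45 g
- cupcake: toy cupcake standing on the counter, round, 44 mm high to the rounded pink top (52 mm with the red cherry): tan base 38 mm across at the foot and 42 mm at 26 mm up, pink top 45 mm across from 26 to 31 mm up, then rounding in. Origin at the centre of its underside, z up. 50 g. It may lie any way in its box
- spatula: yellow spatula lying flat on the counter, 210 mm long, rigid: handle 140 mm long, 18 mm wide, 16 mm high, and flat blade 70 mm long, 50 mm wide, 6 mm thick, with undersides level. Origin on the underside of the handle below the centre of mass, the place to grip; x runs along it towards the handle's end (106 mm away), the blade lies towards -x (from 34 to 104 mm away), z up. About 80 g (varies 0.7 to 1.4 times)
- blade (a point): middle of the underside of the spatula's blade, 69 mm from the spatula's origin towards its -x
- handle_end (a point): middle of the end face of the spatula's handle, 106 mm from the spatula's origin towards its +x, 8 mm above the underside
- puck: inspection camera: black disc 80 mm across, 15 mm high, fixed on the counter, grey ring and glass lens in the middle of its top, looking straight up. Origin at the centre of its underside, z up; x points from the lens along the short white mark (16 mm long, 10 mm wide, near the rim): the spatula's handle must point that way
- lens (a point): middle of the lens glass on top of the puck, 15 mm above the counter
- container: open stainless steel sandwich container, 180 mm (x) by 120 mm (y), 45 mm high, walls and floor 4 mm, fixed. Origin at the centre of its underside, z up
- orange_box: open orange snack box without a lid, 96 x 96 mm, 48 mm high, walls and floor 4 mm, fixed; stands in a row with the lidded boxes. Origin at the centre of its underside, z up
- red_box: bystander: red plastic snack box, 96 x 96 mm, 53 mm high, shut with a white lid; origin at the centre of its underside, z up. Loose, leave alone
- blue_box: bystander: blue plastic snack box, 96 x 96 mm, 53 mm high, shut with a white lid; origin at the centre of its underside, z up. Loose, leave alone
- green_box: bystander: green plastic snack box, 96 x 96 mm, 53 mm high, shut with a white lid; origin at the centre of its underside, z up. Loose, leave alone
- canister: bystander: white ceramic canister with a blue band and a clamped lid, 100 mm across over the clips, 115 mm high; origin at the centre of its underside, z up. Loose, leave alone

How it is judged:
By the outcome, as a careful person would: the job done as asked, in the order asked, and still so for the second after the job is handed in, while the arm keeps its last pose, push and grip.
It also fails if it takes over 64 s, if anything falls off the work surface, if the arm or the gripper's body presses on something with over 40 N, if the wrist force passes 120 N, or if a joint passes its speed limit or range.

### The arm

A 7-joint arm with a two-finger parallel gripper is mounted at the origin on the work surface. World frame = base frame: x ahead of the robot, y to its left, z up, the work surface at z = 0. Lengths are in m, angles in rad, forces in N, time in s.
With the tool pointing down it reaches from about 0.4 to 0.85 m from the base axis. Payload 10.4 kg.
Tool frame: the origin (TCP) lies midway between the tips of the shut fingers; the grasp point (between the pads) lies manip.pinch_z behind it (manip.pinch_z is the distance from the TCP to the grasp point, in m); z points along the fingers, y is the direction in which the jaws open and shut (so a half turn about z gives the same grasp; the last joint's range is limited). The gripper opens to 85 mm and grips with 20 to 120 N. Pads are 22 mm wide; open, the fingers measure 114 mm over their backs; the gripper's body (76 mm by 85 mm) begins 54 mm behind the grasp point. The pads swing forward as they close: fully open they stand 13 mm farther back than shut.
Start: joints at [-1.276, 0.332, -0.065, 1.46, 0.022, 1.35, -0.088], TCP at [0.195, 0.594, 0.231] pointing down, gripper open.
Joint ranges: [-2.6, 2.6], [-0.5, 2.12], [-1.47, 1.34], [0.16, 2.42], [-1.27, 4.41], [0.06, 2.06], [-2.6, 2.6]. Speed limits (rad/s): [2.22, 2.22, 2.79, 2.79, 3.14, 3.14, 3.14].

### API

Orientations are given as a unit quaternion [x, y, z, w].
In Python, from workcell import manip gives the robot as it stands.
- The arm moves only by the shell command python3 -m handwheel 'ROWS' [FORCE]. ROWS is JSON, a list that holds one entry, the list of rows, each a list of 7 numbers: the shift along the tool's x, y, z in m, then the turn, a rotation vector about the tool's x, y, z in rad, then the finger opening in m, from 0 to 0.0854. In form: [[[tx, ty, tz, ax, ay, az, claw], ...]]. A call has 1 to 8 rows; each row is the pose to reach, as a shift and turn from the pose commanded when the call began, along the tool's axes at that moment; what a row does not reach only later rows make up. A row lasts 1/8 s, in which the tool goes at most 62.5 mm and 10.7 degrees, less where a joint would pass 70% of its speed; a pose out of reach is approached as far as the arm can. A call with a gripper value outside its range is refused whole. The fingers move at their own pace and stop on an object; FORCE is the grip in N (left out, the last holds). Time passes only in rows, so rows that repeat a pose let the fingers close. It gives the time, the measured TCP pose, the force and the opening at its end, in the units of the state.
- manip.get_obs(): the state, without advancing time (a new reading comes with each control period).
- manip.camera(name): name is "scene" or "side" or "wrist"; returns the picture (420x560x3 uint8, blue, green, red); there is no depth.
- manip.calibration(name): a dict with "fx", "fy", "cx", "cy" (pixels), "view" (4x4, takes a point from world to camera coordinates); the wrist camera has in their place "tool_from_camera" (4x4, takes a point from camera to tool coordinates, whose origin is the TCP and whose axes are the flange's). Camera axes: x right, y up, looking along -z (the intrinsics and any distortion apply to the point x, -y, -z); pixel columns grow to the right and rows downward; lengths in m; the calibration is good to about 2 mm. A picture is of the moment at which its call begins: read the wrist's pose just before it. calibration takes no time and is no camera call.
- manip.hand_in(): hands the job in, once; it reports no verdict.
The state is a dict: "clock": time; "joint_pos": joint angles; "joint_velocities": joint speeds; "tau": joint torques, N m; "position": TCP position; "ee_rot": TCP orientation; "ft_force": force on the tool from outside, world axes, zero at the start; "torque": the same for the moment, N m; "grip_width": opening from 0.0 (shut) to 1.0 (fully open).
Only numpy, scipy, OpenCV 4.12 (cv2) and the standard library are available. Lean on these libraries where they do the work, as an engineer would, in place of code of your own. Each camera call takes 0.05 s, during which the arm holds its last target.

## Working session

There is one attempt and no reset: what is moved stays moved. The work goes in short steps, Python scripts to look and compute and a shell command to move; the robot and the scene stay as the last step left them, time stands still between calls to the robot, and variables do not carry over. Pictures are saved under pics/ and viewed, and the job is handed in when it is done.

```bash
ls; mkdir -p pics; python3 - <<'E'
from workcell import manip
import cv2,json
import numpy as np
np.set_printoptions(precision=4,suppress=True)
print(manip.get_obs()); print(manip.pinch_z)
for n in ["scene","side","wrist"]:
    print(n,manip.calibration(n))
    cv2.imwrite(f"pics/{n}0.png",manip.camera(n))
E
```

```text
pics
{'clock': 0.0, 'joint_pos': array([-1.2756,  0.3329, -0.0647,  1.4609,  0.0216,  1.3499, -0.0885]), 'joint_velocities': array([-0.0003, -0.0008,  0.0005, -0.0007,  0.0009, -0.0003, -0.0003]), 'tau': array([  0.0009, -62.5436,   0.0494, -39.1623,   0.0161,   0.0096,
         0.    ]), 'position': array([0.1952, 0.5934, 0.2305]), 'ee_rot': array([ 0.1582,  0.9874, -0.0007, -0.0001]), 'ft_force': array([-0.8487,  0.4087,  0.0353]), 'torque': array([-0.0064, -0.0182,  0.0178]), 'grip_width': 0.9970060324773772}
0.0187
scene {'fx': 474.8123166980346, 'fy': 474.8123166980346, 'cx': 282.87266372099236, 'cy': 209.89143016134784, 'view': array([[-0.4027,  0.9152, -0.0156,  0.1964],
       [-0.6567, -0.277 ,  0.7014,  0.2965],
       [ 0.6376,  0.2927,  0.7126, -1.4562],
       [ 0.    ,  0.    ,  0.    ,  1.    ]])}
side {'fx': 448.0677714891828, 'fy': 448.0677714891828, 'cx': 282.4533803118163, 'cy': 207.0129379136842, 'view': array([[-0.9898, -0.1424,  0.0034,  0.509 ],
       [ 0.106 , -0.7208,  0.685 , -0.1099],
       [-0.0951,  0.6784,  0.7285, -0.9099],
       [ 0.    ,  0.    ,  0.    ,  1.    ]])}
wrist {'fx': 317.9188994259213, 'fy': 317.9188994259213, 'cx': 278.38249086400805, 'cy': 207.01469717423842, 'tool_from_camera': array([[ 0.0002,  0.9473,  0.3204,  0.0841],
       [ 1.    , -0.0002, -0.    ,  0.0012],
       [ 0.    ,  0.3204, -0.9473, -0.1438],
       [ 0.    ,  0.    ,  0.    ,  1.    ]])}
```

View pics/scene0.png

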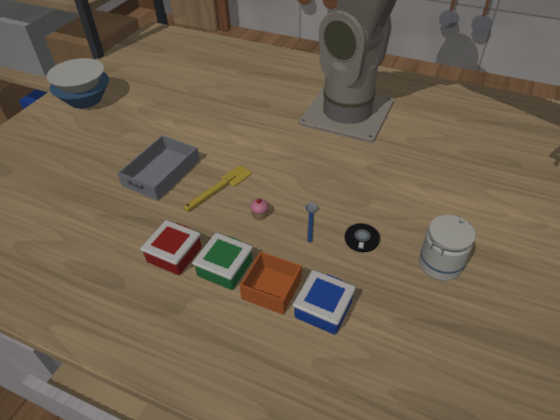

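View pics/side0.png

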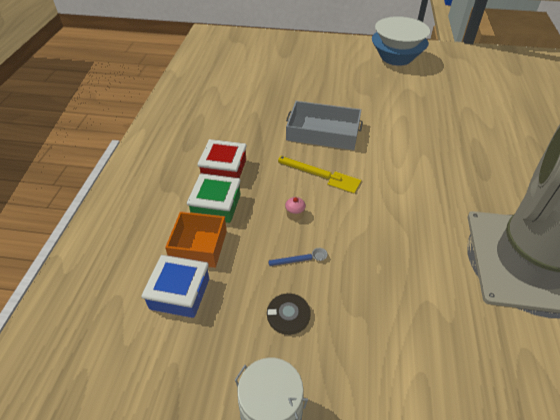

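View pics/wrist0.png

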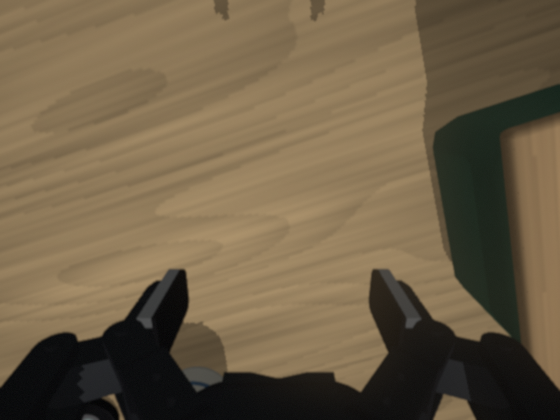

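The scene view shows the container at (160,167), spatula (215,188), cupcake (259,208), spoon (311,220), puck (362,237) and orange box (272,282). The side view shows the same row. The wrist camera doesn't see any of the items yet.

```bash
cat > h.py <<'E'
from workcell import manip
import cv2,numpy as np
from scipy.spatial.transform import Rotation as R
np.set_printoptions(precision=4,suppress=True)
def cam(n,obs=None):
    c=manip.calibration(n)
    if n=="wrist":
        o=obs or manip.get_obs()
        T=np.eye(4);T[:3,:3]=R.from_quat(o["ee_rot"]).as_matrix();T[:3,3]=o["position"]
        W=T@np.array(c["tool_from_camera"])
    else: W=np.linalg.inv(np.array(c["view"]))
    return c,W
def ray(n,px,z,obs=None):
    c,W=cam(n,obs); px=np.atleast_2d(np.array(px,float))
    d=np.c_[(px[:,0]-c["cx"])/c["fx"],-(px[:,1]-c["cy"])/c["fy"],-np.ones(len(px))]@W[:3,:3].T
    o=W[:3,3]; t=(z-o[2])/d[:,2]
    return o+d*t[:,None]
def proj(n,P,obs=None):
    c,W=cam(n,obs); V=np.linalg.inv(W); p=np.atleast_2d(P)@V[:3,:3].T+V[:3,3]
    return np.c_[c["cx"]+c["fx"]*p[:,0]/-p[:,2],c["cy"]-c["fy"]*p[:,1]/-p[:,2]]
def hsv(im): return cv2.cvtColor(im,cv2.COLOR_BGR2HSV)
E
cat > seg.py <<'E'
from h import *
def blob(m):
    n,l,s,c=cv2.connectedComponentsWithStats(m); i=1+np.argmax(s[1:,4]); return (l==i).astype(np.uint8)*255
R_={"yellow":((24,180,100),(32,255,255)),"blue":((100,120,60),(125,255,255)),"orange":((5,200,100),(15,255,255)),"pink":((160,60,120),(178,200,255))}
for n in ["scene","side"]:
    im=cv2.imread(f"pics/{n}0.png"); H=hsv(im)
    roi={"scene":dict(yellow=(180,160,260,215),blue=(300,200,325,245),pink=(245,190,275,225),orange=(235,250,305,310)),
         "side":dict(yellow=(270,150,370,195),blue=(262,245,335,270),pink=(280,190,310,220),orange=(160,205,230,270))}[n]
    for k,(x0,y0,x1,y1) in roi.items():
        m=cv2.inRange(H,R_[k][0],R_[k][1]); z=np.zeros_like(m); z[y0:y1,x0:x1]=m[y0:y1,x0:x1]
        b=blob(z); p=cv2.findNonZero(b)[:,0]
        c=p.mean(0); zz=dict(yellow=.012,blue=.01,pink=.034,orange=.048)[k]
        w=ray(n,c,zz)[0]; q=ray(n,p,zz)[:,:2]
        r=cv2.minAreaRect(q.astype(np.float32)*1000)
        print(n,k,len(p),c,w,"rect",np.round(r[0],1),np.round(r[1],1),round(r[2],1))
E
python3 seg.py
python3 - <<'E'
import cv2
for n,(x0,y0,x1,y1) in {"scene":(110,130,400,320),"side":(140,90,380,345)}.items():
    im=cv2.imread(f"pics/{n}0.png")[y0:y1,x0:x1]; f=min(800/(x1-x0),600/(y1-y0))
    f=int(f*2)/2;print(f)
    cv2.imwrite(f"pics/{n}0z.png",cv2.resize(im,None,fx=f,fy=f,interpolation=cv2.INTER_CUBIC))
E
```

```text
2.5
2.0Traceback (most recent call last):
  File "seg.py", line 11, in <module>
    b=blob(z); p=cv2.findNonZero(b)[:,0]
  File "seg.py", line 3, in blob
    n,l,s,c=cv2.connectedComponentsWithStats(m); i=1+np.argmax(s[1:,4]); return (l==i).astype(np.uint8)*255
                                                     ~~~~~~~~~^^^^^^^^^
    return _wrapfunc(a, 'argmax', axis=axis, out=out, **kwds)
    return bound(*args, **kwds)
ValueError: attempt to get argmax of an empty sequence
```

View pics/scene0z.png

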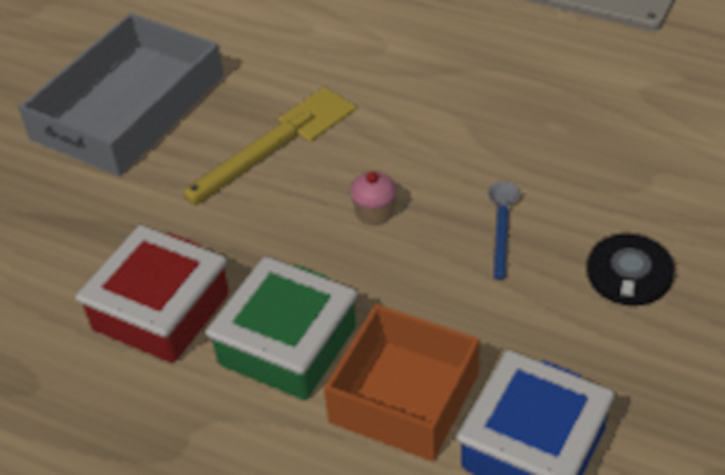

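View pics/side0z.png

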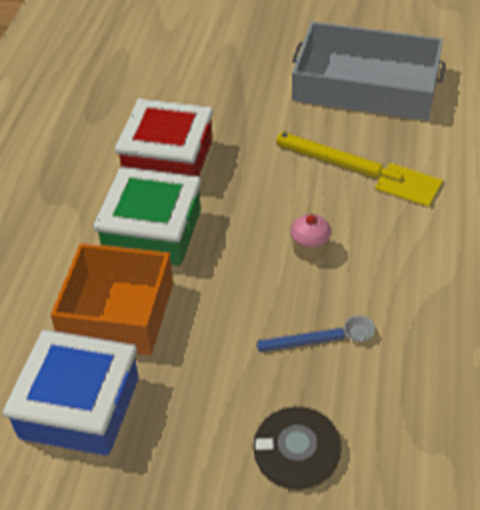

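The zooms show the same items. The container's rim corners in the scene zoom are about (135,15), (221,45) and (23,108). The white mark on the puck points toward the row of boxes. My colour range was too narrow, so I'm widening it.

```bash
python3 - <<'E'
import re
s=open('seg.py').read()
s=s.replace("((24,180,100),(32,255,255))","((22,150,80),(34,255,255))").replace("((5,200,100),(15,255,255))","((4,170,70),(16,255,255))")
open('seg.py','w').write(s)
E
python3 - <<'E'
import cv2
a=cv2.imread('pics/scene0.png');H=cv2.cvtColor(a,cv2.COLOR_BGR2HSV)
for p in [(210,193),(235,176),(310,225),(259,205),(272,280),(258,210),(311,208)]: print(p,H[p[1],p[0]])
E
python3 seg.py
python3 - <<'E'
from h import *
s=lambda u,v:(110+u/2.5,130+v/2.5)
d=lambda u,v:(140+u/2,90+v/2)
print("cont scene",ray("scene",[s(135,15),s(221,45),s(23,108),s(120,146)],.045))
print("cont side",ray("side",[d(314,24),d(441,38),d(294,72),d(436,86)],.045))
print("or scene",ray("scene",[s(379,306),s(479,345),s(328,390),s(436,428)],.048))
print("or side",ray("side",[d(81,246),d(171,252),d(54,315),d(154,325)],.048))
print("puck s",ray("scene",[s(631,263),s(628,288),s(631,266)],.015))
print("puck d",ray("side",[d(297,442),d(264,444),d(298,444)],.015))
print("bowl",ray("scene",[s(504,193)],.01),ray("side",[d(360,329)],.01))
print("cherry",ray("scene",[s(372,177)],.048),ray("side",[d(311,219)],.048))
print("canister lid top ",ray("scene",[(450,234)],.115),ray("side",[(271,388)],.115))
print("blue lid",ray("scene",[s(537,411)],.053),ray("side",[d(72,377)],.053))
print("green lid",ray("scene",[s(283,307)],.053),ray("side",[d(150,203)],.053))
E
```

```text
(210, 193) [ 24 162 120]
(235, 176) [ 24 164 106]
(310, 225) [109 156  98]
(259, 205) [171  93 162]
(272, 280) [ 11 182 140]
(258, 210) [171  94 158]
(311, 208) [108  12 104]
scene yellow 637 [221.179  184.9419] [ 0.4472 -0.1906  0.012 ] rect [ 463.2 -193. ] [ 48.9 204.3] 72.0
scene blue 99 [310.0707 226.7778] [0.4922 0.0719 0.01  ] rect [490.2  71.2] [86.6  7.9] 19.1
scene pink 161 [257.9006 206.2733] [ 0.4996 -0.0592  0.034 ] rect [498.9 -60.5] [40.5 36.4] 22.9
scene orange 2457 [270.6243 281.9495] [0.6966 0.0657 0.048 ] rect [694.3  64.8] [106.8 120.5] 89.6
side yellow 866 [325.0947 174.7136] [ 0.438  -0.1834  0.012 ] rect [ 459.6 -188.9] [ 51.8 211.1] 71.1
side blue 120 [288.5917 258.9583] [0.4912 0.0739 0.01  ] rect [488.7  72.7] [86.2  8.3] 21.1
side pink 218 [294.8807 205.3624] [ 0.4948 -0.0523  0.034 ] rect [494.6 -53.8] [39.2 41.7] 8.4
side orange 2387 [197.0892 236.8194] [0.6747 0.0744 0.048 ] rect [675.9  75.9] [127.5 108. ] 89.8
cont scene [[ 0.3626 -0.4138  0.045 ]
 [ 0.3722 -0.2977  0.045 ]
 [ 0.5393 -0.431   0.045 ]
 [ 0.5487 -0.3069  0.045 ]]
cont side [[ 0.5358 -0.4268  0.045 ]
 [ 0.3642 -0.4191  0.045 ]
 [ 0.5481 -0.316   0.045 ]
 [ 0.3679 -0.3133  0.045 ]]
or scene [[0.6342 0.0157 0.048 ]
 [0.6394 0.1099 0.048 ]
 [0.7287 0.0155 0.048 ]
 [0.7276 0.1096 0.048 ]]
or side [[0.7262 0.0172 0.048 ]
 [0.6317 0.0118 0.048 ]
 [0.7252 0.1089 0.048 ]
 [0.6263 0.1067 0.048 ]]
puck s [[0.4742 0.1932 0.015 ]
 [0.504  0.1995 0.015 ]
 [0.4777 0.1942 0.015 ]]
puck d [[0.4754 0.1934 0.015 ]
 [0.5047 0.1998 0.015 ]
 [0.4742 0.1953 0.015 ]]
bowl [[0.4304 0.0516 0.01  ]] [[0.4298 0.0536 0.01  ]]
cherry [[ 0.4946 -0.0584  0.048 ]] [[ 0.4943 -0.0565  0.048 ]]
canister lid top  [[0.4918 0.37   0.115 ]] [[0.4769 0.3734 0.115 ]]
blue lid [[0.6852 0.1775 0.053 ]] [[0.6843 0.1789 0.053 ]]
green lid [[ 0.6707 -0.0569  0.053 ]] [[ 0.669  -0.0503  0.053 ]]
```

```bash
cat > go.py <<'E'
# usage: go.py x y z yaw_of_tool_y_deg  -> shift/turn in current tool axes (tool pointing down)
import sys
from h import *
x,y,z,a=map(float,sys.argv[1:5])
o=manip.get_obs(); R0=R.from_quat(o["ee_rot"]); a=np.radians(a)
Y=np.array([np.cos(a),np.sin(a),0]); Z=np.array([0,0,-1.]); X=np.cross(Y,Z)
R1=R.from_matrix(np.c_[X,Y,Z])
print("t",np.round(R0.inv().apply(np.array([x,y,z])-o["position"]),4),"r",np.round((R0.inv()*R1).as_rotvec(),4),"clock",round(o["clock"],2),"j",o["joint_pos"])
m=R0.as_matrix(); print("pos",o["position"],"ydeg",np.degrees(np.arctan2(m[1,1],m[0,1])),"z",m[:,2],"grip",o["grip_width"],"f",o["ft_force"])
E
python3 go.py 0.468 0.066 0.18 109
```

```text
t [-0.4239 -0.4157  0.0511] r [-0.0011 -0.0003 -0.6494] clock 0.15 j [-1.2756  0.3328 -0.0647  1.4608  0.0216  1.3499 -0.0885]
pos [0.1952 0.5934 0.2307] ydeg 71.79031724923433 z [-0.0003 -0.0011 -1.    ] grip 0.9942240085847679 f [ 0.6408 -0.6232  0.4931]
```

```bash
python3 -m handwheel '[[[-0.02,-0.02,0,0,0,-0.03,0.085],[-0.06,-0.06,0,0,0,-0.1,0.085],[-0.1,-0.1,0,0,0,-0.17,0.085],[-0.14,-0.14,0,0,0,-0.24,0.085],[-0.18,-0.18,0,0,0,-0.31,0.085],[-0.22,-0.22,0.01,0,0,-0.38,0.085],[-0.26,-0.26,0.02,0,0,-0.45,0.085],[-0.3,-0.3,0.02,0,0,-0.5,0.085]]]' 40; python3 go.py 0.468 0.066 0.18 109
```

```text
clock: 1.15
position: [0.3866, 0.2129, 0.2106]
ee_rot: [-0.092, 0.996, -0.0, -0.0]
ft_force: [1.1, -0.1, 0.4]
grip_width: 0.997
t [-0.0531 -0.1593  0.0306] r [-0.0002 -0.0009 -0.1474] clock 1.15 j [-0.829  -0.0723  0.2135  1.9559  0.0159  1.2573  1.134 ]
pos [0.3866 0.2129 0.2106] ydeg 100.55359820891232 z [-0.0009 -0.0004 -1.    ] grip 0.9965746285196726 f [ 1.0881 -0.0892  0.3844]
```

```bash
python3 -m handwheel '[[[-0.015,-0.045,0.01,0,0,-0.05,0.05],[-0.03,-0.09,0.02,0,0,-0.1,0.05],[-0.045,-0.13,0.03,0,0,-0.14,0.05],[-0.053,-0.159,0.03,0,0,-0.147,0.05],[-0.053,-0.159,0.03,0,0,-0.147,0.05]]]'; python3 - <<'E'
from h import *
o=manip.get_obs(); cv2.imwrite("pics/w1.png",manip.camera("wrist")); import pickle; pickle.dump(o,open("w1.pkl","wb"))
print(o["position"],o["joint_pos"])
E
```

```text
clock: 1.78
position: [0.4679, 0.066, 0.1811]
ee_rot: [-0.162, 0.987, -0.0, -0.0]
ft_force: [0.0, 0.8, 0.0]
grip_width: 0.585
[0.4679 0.066  0.1811] [-0.6562  0.0174  0.4273  1.937  -0.0072  1.1891  1.6697]
```

View pics/w1.png

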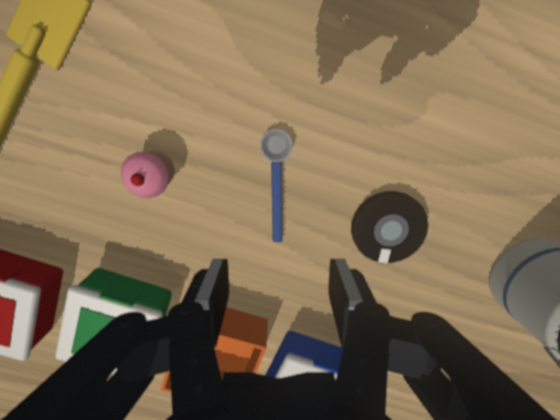

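The wrist view shows the spoon upright at (277,145) to (277,240), the cupcake at (146,175), and the puck at (390,228) with its white mark at (384,255). I'm measuring all three from here.

```bash
python3 - <<'E'
from h import *
import pickle
o=pickle.load(open("w1.pkl","rb")); im=cv2.imread("pics/w1.png"); H=hsv(im)
m=cv2.inRange(H,(100,120,40),(125,255,255)); m[:150]=0;m[246:]=0;m[:,:265]=0;m[:,292:]=0
p=cv2.findNonZero(m)[:,0]; q=ray("wrist",p,.01,o)[:,:2]*1000
print("handle",cv2.minAreaRect(q.astype(np.float32)))
m=cv2.inRange(H,(0,0,0),(180,255,60)); m[:185]=0;m[265:]=0;m[:,:345]=0;m[:,432:]=0
c=max(cv2.findContours(m,0,1)[0],key=cv2.contourArea); e=cv2.fitEllipse(c); print("disc px",e, ray("wrist",[e[0]],.012,o))
m=cv2.inRange(H,(0,0,140),(180,60,255)); m[:240]=0;m[270:]=0;m[:,:370]=0;m[:,405:]=0
p=cv2.findNonZero(m)[:,0]; k=ray("wrist",[p.mean(0)],.015,o); print("mark",p.mean(0),k)
m=cv2.inRange(H,(80,10,60),(125,120,255)); m[:205]=0;m[252:]=0;m[:,:370]=0;m[:,412:]=0
p=cv2.findNonZero(m)[:,0]; l=ray("wrist",[p.mean(0)],.015,o); print("lens/ring",p.mean(0),len(p),l)
print("bowl",ray("wrist",[(277,145)],.01,o))
m=cv2.inRange(H,(158,50,80),(179,255,255)); m[:140]=0;m[210:]=0;m[:,:110]=0;m[:,185:]=0
p=cv2.findNonZero(m)[:,0]; (cc,r)=cv2.minEnclosingCircle(p);print("cup",cc,r,ray("wrist",[cc],.03,o),"cherry",ray("wrist",[(137,180)],.05,o))
E
```

```text
handle ((487.0981750488281, 71.93217468261719), (82.14667510986328, 5.708972930908203), 19.29741859436035)
disc px ((389.2153015136719, 224.95372009277344), (65.61170959472656, 74.7903823852539), 81.92488861083984) [[0.4703 0.1926 0.012 ]]
mark [383.9624 255.9098] [[0.5043 0.2012 0.015 ]]
lens/ring [391.1625 230.2968] 283 [[0.4744 0.1957 0.015 ]]
bowl [[0.4291 0.0534 0.01  ]]
cup (144.44639587402344, 174.2889404296875) 24.23619842529297 [[ 0.4927 -0.0575  0.03  ]] cherry [[ 0.4928 -0.0561  0.05  ]]
```

```bash
python3 -m handwheel '[[[0,0,0.05,0,0,0,0.04],[0,0,0.1,0,0,0,0.04],[0,0,0.145,0,0,0,0.04],[0,0,0.17,0,0,0,0.04],[0,0,0.177,0,0,0,0.03],[0,0,0.177,0,0,0,0],[0,0,0.177,0,0,0,0],[0,0,0.177,0,0,0,0]]]' 40; python3 -m handwheel '[[[0,0,0,0,0,0,0],[0,0,0,0,0,0,0]]]'; python3 -m handwheel '[[[0,0,-0.02,0,0,0,0],[0,0,-0.06,0,0,0,0],[0,0,-0.11,0,0,0,0],[0,0,-0.14,0,0,0,0],[0,0,-0.14,0,0,0,0]]]'
python3 - <<'E'
from h import *
cv2.imwrite("pics/w2.png",manip.camera("wrist"))
E
python3 go.py 0.456 -0.367 0.14 86
```

```text
clock: 2.82
position: [0.468, 0.0686, 0.0052]
ee_rot: [-0.164, 0.986, 0.0, 0.001]
ft_force: [0.3, -0.0, -0.8]
grip_width: 0.111
clock: 3.08
position: [0.4679, 0.0685, 0.0049]
ee_rot: [-0.164, 0.986, 0.0, 0.0]
ft_force: [-1.8, 0.9, 6.1]
grip_width: 0.11
clock: 3.7
position: [0.4688, 0.0686, 0.1464]
ee_rot: [-0.164, 0.986, 0.001, 0.002]
ft_force: [-0.1, -0.1, -0.6]
grip_width: 0.113
t [ 0.152  -0.4082  0.0043] r [0.0008 0.0017 0.3992] clock 3.75 j [-0.668   0.0565  0.4434  1.9826 -0.0278  1.1064  1.6873]
pos [0.4678 0.0685 0.1448] ydeg 108.87022382102045 z [ 0.0015  0.001  -1.    ] grip 0.10802402944302546 f [ 0.2363  0.7971 -0.7323]
```

View pics/w2.png

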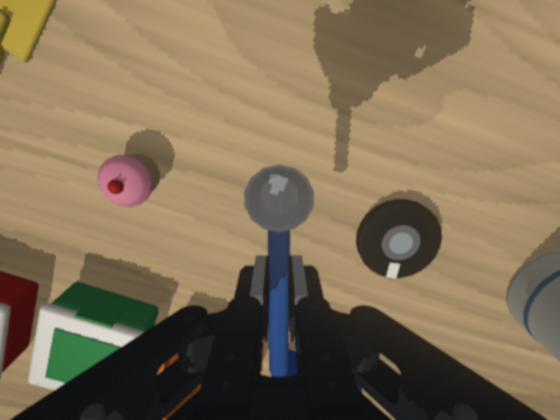

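The spoon is held in line with the jaws. Carrying it to the container.

```bash
python3 -m handwheel '[[[0.01,-0.02,0,0,0,0.02,0],[0.02,-0.06,0,0,0,0.06,0],[0.04,-0.11,0,0,0,0.11,0],[0.06,-0.16,0,0,0,0.16,0],[0.08,-0.21,0,0,0,0.21,0],[0.1,-0.26,0,0,0,0.26,0],[0.115,-0.31,0,0,0,0.31,0],[0.13,-0.35,0,0,0,0.35,0]]]';python3 go.py 0.453 -0.367 0.14 86
```

```text
clock: 4.75
position: [0.4556, -0.3079, 0.1432]
ee_rot: [0.012, 1.0, -0.0, -0.001]
ft_force: [0.3, -0.2, 0.2]
grip_width: 0.105
t [ 0.0012 -0.0592  0.0032] r [-0.0004 -0.002   0.045 ] clock 4.75 j [-0.162   0.2923  0.7911  1.8069 -0.2262  1.1376  2.25  ]
pos [ 0.4556 -0.3079  0.1432] ydeg 88.57800396501484 z [-0.002  -0.0003 -1.    ] grip 0.10451527305206762 f [ 0.332  -0.2141  0.1507]
```

```bash
python3 -m handwheel '[[[0,-0.03,0,0,0,0.02,0],[0,-0.055,0.01,0,0,0.04,0],[0,-0.06,0.05,0,0,0.04,0],[0,-0.06,0.09,0,0,0.04,0],[0,-0.06,0.12,0,0,0.04,0],[0,-0.06,0.13,0,0,0.04,0],[0,-0.06,0.13,0,0,0.04,0],[0,-0.06,0.13,0,0,0.04,0.025]]]';python3 -m handwheel '[[[0,0,0,0,0,0,0.03],[0,0,0,0,0,0,0.03],[0,0,-0.03,0,0,0,0.03],[0,0,-0.08,0,0,0,0.03],[0,0,-0.13,0,0,0,0.06],[0,0,-0.13,0,0,0,0.06]]]'
python3 - <<'E'
from h import *
cv2.imwrite("pics/w3.png",manip.camera("wrist"))
E
python3 go.py 0.4935 -0.0575 0.12 90
```

```text
clock: 5.75
position: [0.4567, -0.3657, 0.0154]
ee_rot: [0.031, 1.0, -0.0, 0.001]
ft_force: [-0.0, 0.8, 0.6]
grip_width: 0.288
clock: 6.5
position: [0.458, -0.3665, 0.1483]
ee_rot: [0.03, 1.0, -0.001, 0.003]
ft_force: [-0.0, 0.1, -1.0]
grip_width: 0.705
t [-0.0175  0.3096  0.0258] r [-0.0009  0.0035 -0.0606] clock 6.55 j [-0.05    0.383   0.8038  1.7161 -0.2987  1.1661  2.3462]
pos [ 0.4572 -0.3655  0.146 ] ydeg 86.52979214412984 z [ 0.0034 -0.001  -1.    ] grip 0.7017707621900915 f [ 1.2379 -0.4635 -0.3088]
```

View pics/w3.png

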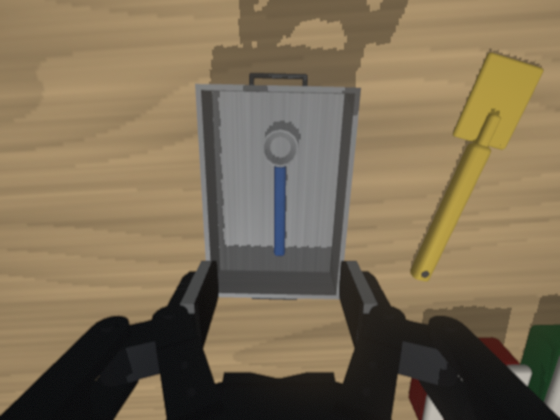

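The spoon lies on the container floor, with its bowl at (281,145) and its handle down to (279,255). Next, the cupcake.

```bash
python3 -m handwheel '[[[0,0.03,0,0,0,0.03,0.075],[-0.005,0.08,0,0,0,0.08,0.075],[-0.01,0.13,0,0,0,0.14,0.075],[-0.01,0.18,0,0,0,0.2,0.075],[-0.015,0.23,0,0,0,0.26,0.075],[-0.0175,0.28,0.02,0,0,0.32,0.075],[-0.0175,0.31,0.03,0,0,0.376,0.075],[-0.0175,0.31,0.03,0,0,0.376,0.075]]]';python3 go.py 0.4935 -0.0575 0.006 65
```

```text
clock: 7.55
position: [0.4915, -0.0538, 0.1125]
ee_rot: [0.215, 0.977, -0.0, -0.002]
ft_force: [-0.4, 0.0, -0.3]
grip_width: 0.878
t [-0.0036 -0.0024  0.1064] r [-0.0013 -0.003   0.0038] clock 7.55 j [-0.6612  0.1771  0.7448  1.9725 -0.1383  1.0457  1.284 ]
pos [ 0.4915 -0.0538  0.1125] ydeg 65.21633617681496 z [-0.0032  0.0001 -1.    ] grip 0.8776278245381901 f [-0.4477  0.0219 -0.3372]
```

```bash
python3 -m handwheel '[[[-0.004,-0.0024,0.04,0,0,0,0.075],[-0.004,-0.0024,0.08,0,0,0,0.075],[-0.004,-0.0024,0.1,0,0,0,0.075],[-0.004,-0.0024,0.106,0,0,0,0.075],[-0.004,-0.0024,0.106,0,0,0,0.03],[-0.004,-0.0024,0.106,0,0,0,0.03],[-0.004,-0.0024,0.106,0,0,0,0.03],[-0.004,-0.0024,0.106,0,0,0,0.03]]]' 25; python3 -m handwheel '[[[0,0,0,0,0,0,0.03],[0,0,-0.02,0,0,0,0.03],[0,0,-0.06,0,0,0,0.03],[0,0,-0.1,0,0,0,0.03],[0,0,-0.13,0,0,0,0.03],[0,0,-0.13,0,0,0,0.03]]]'
python3 - <<'E'
from h import *
cv2.imwrite("pics/w4.png",manip.camera("wrist"))
E
python3 go.py 0.680 0.062 0.13 45
```

```text
clock: 8.55
position: [0.4959, -0.0607, 0.0093]
ee_rot: [0.217, 0.976, 0.0, 0.001]
ft_force: [-2.1, -1.5, 7.0]
grip_width: 0.499
clock: 9.3
position: [0.4968, -0.0604, 0.1408]
ee_rot: [0.217, 0.976, 0.001, 0.002]
ft_force: [0.7, -0.1, -0.9]
grip_width: 0.5
t [-0.1152  0.1885  0.0098] r [0.0025 0.0013 0.3491] clock 9.35 j [-0.6821  0.1468  0.7763  1.9386 -0.1171  1.0983  1.2765]
pos [ 0.4959 -0.0602  0.1392] ydeg 65.0001558147433 z [ 0.0025  0.0013 -1.    ] grip 0.4984920420458756 f [-1.4471  0.2516 -1.0903]
```

View pics/w4.png

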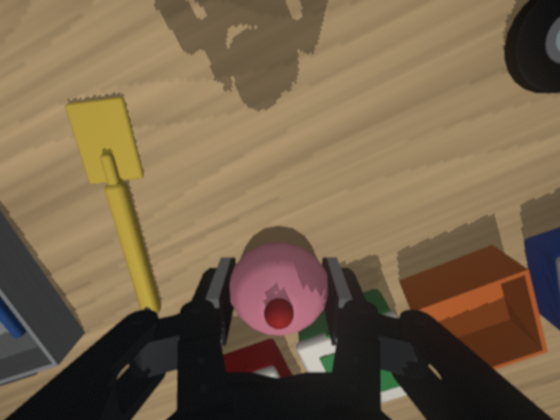

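```bash
python3 -m handwheel '[[[-0.01,0.02,0,0,0,0.03,0.03],[-0.035,0.055,0,0,0,0.1,0.03],[-0.06,0.095,0,0,0,0.18,0.03],[-0.085,0.135,0,0,0,0.26,0.03],[-0.105,0.17,0,0,0,0.33,0.03],[-0.115,0.1885,0,0,0,0.35,0.03],[-0.115,0.1885,0,0,0,0.35,0.03]]]'
python3 - <<'E'
from h import *
for n in ["scene","wrist"]: cv2.imwrite(f"pics/{n}5.png",manip.camera(n))
E
python3 go.py 0.680 0.062 0.03 45
```

```text
clock: 10.22
position: [0.6791, 0.0627, 0.1362]
ee_rot: [0.382, 0.924, -0.001, -0.001]
ft_force: [-1.0, -0.5, -0.4]
grip_width: 0.495
t [-0.0003  0.0023  0.1073] r [-0.0017 -0.0005 -0.0018] clock 10.32 j [-0.6486  0.6063  0.7241  1.441  -0.4083  1.2498  0.8998]
pos [0.6783 0.0606 0.1373] ydeg 44.8993805285686 z [-0.0016 -0.0008 -1.    ] grip 0.4988009549095753 f [ 0.1395  0.0544 -0.4497]
```

View pics/wrist5.png

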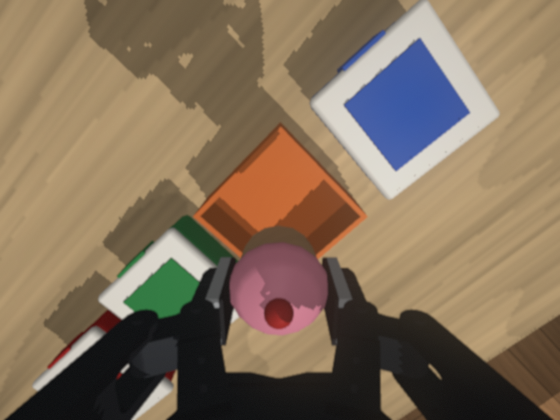

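View pics/scene5.png

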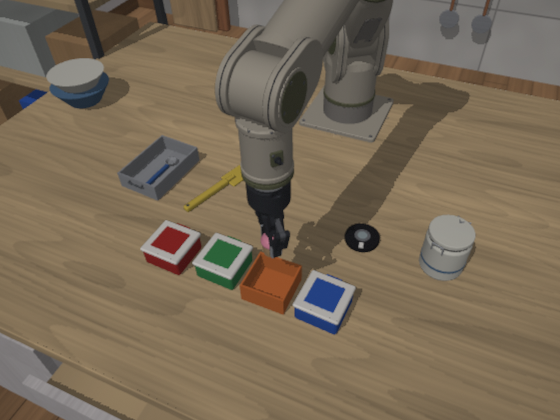

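The cupcake is over the box. In the wrist view the rim corners are at (281,125), (194,214) and (366,214).

```bash
python3 - <<'E'
from h import *
q=ray("wrist",[(281,125),(194,214),(366,214)],.048);print(q,(q[1]+q[2])/2)
E
```

```text
[[0.6323 0.1097 0.048 ]
 [0.632  0.0142 0.048 ]
 [0.7269 0.109  0.048 ]] [0.6794 0.0616 0.048 ]
```

```bash
python3 -m handwheel '[[[0,0.002,0.03,0,0,0,0.03],[0,0.002,0.07,0,0,0,0.03],[0,0.002,0.1,0,0,0,0.03],[0,0.002,0.108,0,0,0,0.03],[0,0.002,0.108,0,0,0,0.03],[0,0.002,0.108,0,0,0,0.055],[0,0.002,0.108,0,0,0,0.055],[0,0.002,0.108,0,0,0,0.055]]]'; python3 -m handwheel '[[[0,0,0,0,0,0,0.055],[0,0,-0.02,0,0,0,0.055],[0,0,-0.06,0,0,0,0.055],[0,0,-0.11,0,0,0,0.055],[0,0,-0.13,0,0,0,0.06],[0,0,-0.13,0,0,0,0.06]]]'
python3 - <<'E'
from h import *
cv2.imwrite("pics/w6.png",manip.camera("wrist"))
E
python3 go.py 0.461 -0.191 0.15 71.5
```

```text
clock: 11.32
position: [0.6809, 0.0632, 0.031]
ee_rot: [0.383, 0.924, 0.0, 0.0]
ft_force: [-0.4, -0.8, 0.6]
grip_width: 0.643
clock: 12.08
position: [0.6815, 0.063, 0.1625]
ee_rot: [0.383, 0.924, 0.001, 0.001]
ft_force: [0.0, -0.1, -0.4]
grip_width: 0.704
t [-0.0249 -0.3351  0.0104] r [ 0.0008  0.0002 -0.4638] clock 12.12 j [-0.653   0.5916  0.7334  1.4106 -0.3996  1.29    0.8895]
pos [0.6806 0.0632 0.1606] ydeg 44.92699190514413 z [ 0.0006  0.0005 -1.    ] grip 0.7022484419587751 f [0.5488 0.4805 0.1822]
```

View pics/w6.png

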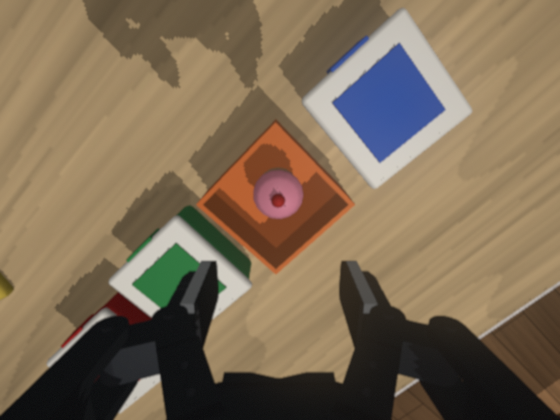

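The cupcake stands upright in the orange box at (278,193). Now the spatula.

```bash
python3 -m handwheel '[[[0,-0.03,0,0,0,-0.04,0.05],[-0.01,-0.08,0,0,0,-0.11,0.05],[-0.01,-0.13,0,0,0,-0.18,0.05],[-0.015,-0.18,0,0,0,-0.25,0.05],[-0.02,-0.23,0,0,0,-0.32,0.05],[-0.02,-0.28,0,0,0,-0.39,0.05],[-0.025,-0.32,0,0,0,-0.45,0.05],[-0.025,-0.335,0,0,0,-0.464,0.05]]]'
python3 -m handwheel '[[[0,0,0,0,0,0,0.05],[0,0,0,0,0,0,0.05]]]'
python3 - <<'E'
from h import *
import pickle
o=manip.get_obs(); pickle.dump(o,open("w7.pkl","wb"))
im=manip.camera("wrist");cv2.imwrite("pics/w7.png",im); H=hsv(im)
m=cv2.inRange(H,(20,120,50),(36,255,255)); n,l,s,c=cv2.connectedComponentsWithStats(m);i=1+np.argmax(s[1:,4]);print(s[i])
m=(l==i).astype(np.uint8); p=cv2.findNonZero(m)[:,0]; q=ray("wrist",p,.010,o)[:,:2]*1000
print(cv2.minAreaRect(q.astype(np.float32)))
u=np.array([np.cos(np.radians(-18.5)),np.sin(np.radians(-18.5))]);print((q@u).min(),(q@u).max())
E
python3 go.py 0.461 -0.191 0.15 71.5
```

```text
clock: 13.12
position: [0.4589, -0.1926, 0.1593]
ee_rot: [0.162, 0.987, 0.0, -0.001]
ft_force: [-0.5, -0.6, -1.0]
grip_width: 0.584
clock: 13.38
position: [0.4619, -0.1897, 0.1599]
ee_rot: [0.16, 0.987, -0.0, -0.0]
ft_force: [0.8, 0.5, -0.3]
grip_width: 0.586
[ 240   70   57  217 6989]
((457.42828369140625, -196.74049377441406), (49.36155700683594, 211.98611450195312), 71.40653991699219)
390.2600352818357 602.2038528330613
t [ 0.0005 -0.0014  0.01  ] r [-0.0003 -0.0004  0.0019] clock 13.43 j [-0.4823  0.1246  0.8445  1.9156 -0.1018  1.1454  1.6503]
pos [ 0.4619 -0.1898  0.16  ] ydeg 71.6060177982878 z [-0.0005 -0.0002 -1.    ] grip 0.5858341854632876 f [ 0.2573 -0.2198  0.277 ]
```

View pics/w7.png

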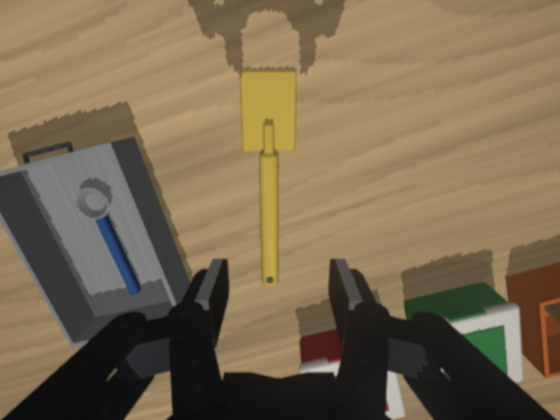

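The container still holds the spoon. The spatula handle is at column 269, while the jaws' midline is near 279, so I need a small sideways shift. Measuring it in tool axes.

```bash
python3 - <<'E'
from h import *
import pickle
o=pickle.load(open("w7.pkl","rb")); H=hsv(cv2.imread("pics/w7.png"))
m=cv2.inRange(H,(20,120,50),(36,255,255)); m[:,:235]=0;m[:,302:]=0
R0=R.from_quat(o["ee_rot"])
for a,b,z in [(75,145,.006),(165,270,.016)]:
    k=m.copy();k[:a]=0;k[b:]=0; p=cv2.findNonZero(k)[:,0]
    w=ray("wrist",p,z,o); t=R0.inv().apply(w-o["position"]); r=cv2.minAreaRect((t[:,:2]*1000).astype(np.float32)); print(r, w.mean(0),t.mean(0))
    v=cv2.fitLine((t[:,:2]*1000).astype(np.float32),cv2.DIST_L2,0,.01,.01).ravel();print("line",v)
rows=np.where(m.any(1))[0];print(rows.min(),rows.max())
e=ray("wrist",[(269,rows.min())],.006,o);h=ray("wrist",[(269,rows.max())],.012,o)
print(R0.inv().apply(e-o["position"]),R0.inv().apply(h-o["position"]))
E
```

```text
((74.58876037597656, -7.96565055847168), (50.07981491088867, 59.18663787841797), 89.98705291748047) [ 0.3876 -0.1734  0.006 ] [ 0.0756 -0.0079  0.154 ]
line [ 0.9999  0.0103 75.578  -7.9305]
((-26.430850982666016, -7.968710899353027), (107.48274230957031, 17.629196166992188), 0.008456396870315075) [ 0.4816 -0.2046  0.016 ] [-0.0235 -0.0078  0.1439]
line [  1.      -0.0013 -23.5028  -7.8068]
70 286
[[ 0.1082 -0.0069  0.154 ]] [[-0.1028 -0.0087  0.1479]]
```

```bash
python3 -m handwheel '[[[0.003,-0.006,0.03,0,0,0,0.05],[0.0035,-0.008,0.08,0,0,0,0.05],[0.0035,-0.008,0.12,0,0,0,0.05],[0.0035,-0.008,0.148,0,0,0,0.05],[0.0035,-0.008,0.156,0,0,0,0.04],[0.0035,-0.008,0.156,0,0,0,0.03]]]' 60; python3 - <<'E'
from h import *
cv2.imwrite("pics/w8.png",manip.camera("wrist"));print(manip.get_obs()["position"],manip.get_obs()["ft_force"])
E
```

```text
clock: 14.18
position: [0.4556, -0.1974, 0.0044]
ee_rot: [0.16, 0.987, -0.0, -0.0]
ft_force: [0.2, -0.5, -0.5]
grip_width: 0.349
[ 0.456  -0.1976  0.005 ] [-0.1832 -0.9747 -0.2893]
```

View pics/w8.png

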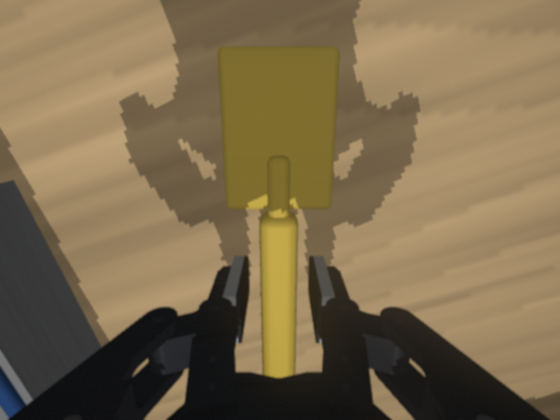

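The spatula is centred between the jaws. Its blade spans (219–338, 47–208).

```bash
python3 - <<'E'
from h import *
o=manip.get_obs();R0=R.from_quat(o["ee_rot"])
w=ray("wrist",[(219,48),(338,48),(229,208),(331,208)],.006,o); t=R0.inv().apply(w-o["position"]);print(t,t.mean(0))
E
python3 -m handwheel '[[[0,0,0,0,0,0,0],[0,0,0,0,0,0,0],[0,0,0,0,0,0,0],[0,0,0,0,0,0,0],[0,0,0,0,0,0,0],[0,0,0,0,0,0,0]]]' 80
python3 -m handwheel '[[[0,0,-0.01,0,0,0,0],[0,0,-0.03,0,0,0,0],[0,0,-0.07,0,0,0,0],[0,0,-0.11,0,0,0,0],[0,0,-0.15,0,0,0,0],[0,0,-0.18,0,0,0,0],[0,0,-0.19,0,0,0,0],[0,0,-0.19,0,0,0,0]]]'
python3 - <<'E'
from h import *
P=[]
for i in range(6):
    im=manip.camera("wrist"); P.append(manip.get_obs()["position"])
cv2.imwrite("pics/w9.png",im);print(np.array(P))
E
python3 go.py 0.541 0.211 0.17 102
```

```text
[[ 0.1038 -0.0229 -0.0011]
 [ 0.1038  0.0254 -0.0011]
 [ 0.0353 -0.0222 -0.001 ]
 [ 0.0353  0.0262 -0.001 ]] [ 0.0696  0.0016 -0.0011]
clock: 14.98
position: [0.4562, -0.1977, 0.0057]
ee_rot: [0.161, 0.987, 0.0, 0.001]
ft_force: [-1.7, 0.6, 6.0]
grip_width: 0.184
clock: 15.98
position: [0.4553, -0.1975, 0.1945]
ee_rot: [0.161, 0.987, 0.0, 0.0]
ft_force: [-0.4, -0.1, -1.3]
grip_width: 0.185
[[ 0.4549 -0.1974  0.1937]
 [ 0.4547 -0.1974  0.1933]
 [ 0.4546 -0.1974  0.1932]
 [ 0.4546 -0.1975  0.1932]
 [ 0.4547 -0.1975  0.1933]
 [ 0.4548 -0.1976  0.1935]]
t [0.0479 0.4149 0.0233] r [-0.0003 -0.0015 -0.5324] clock 16.27 j [-0.5208  0.0688  0.8854  1.8828 -0.0561  1.217   1.6307]
pos [ 0.4548 -0.1976  0.1935] ydeg 71.49460416737612 z [-0.0015 -0.0002 -1.    ] grip 0.18098253275506138 f [-0.9066 -0.6642 -0.9639]
```

View pics/w9.png

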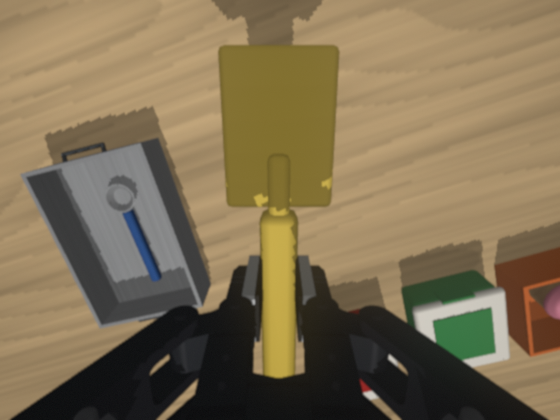

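The spatula is lifted level and centred, with its blade in the same image position as before. Moving to the puck.

```bash
python3 go.py 0.542 0.208 0.172 101.9 | head -1; python3 -m handwheel '[[[0.002,0.015,0,0,0,-0.02,0],[0.006,0.05,0,0,0,-0.06,0],[0.01,0.1,0,0,0,-0.13,0],[0.02,0.15,0,0,0,-0.2,0],[0.025,0.2,0,0,0,-0.27,0],[0.03,0.25,0.005,0,0,-0.34,0],[0.035,0.3,0.01,0,0,-0.4,0],[0.04,0.345,0.01,0,0,-0.46,0]]]';python3 go.py 0.542 0.208 0.172 101.9
```

```text
t [0.046  0.4124 0.0213] r [-0.0003 -0.0015 -0.5307] clock 16.27 j [-0.5208  0.0688  0.8854  1.8828 -0.0561  1.217   1.6307]
clock: 17.27
position: [0.5261, 0.1453, 0.1836]
ee_rot: [-0.071, 0.997, 0.0, -0.001]
ft_force: [1.2, 0.1, -0.6]
grip_width: 0.184
t [-0.0246  0.0598  0.0116] r [ 0.0002 -0.001  -0.0662] clock 17.27 j [-0.8577  0.2031  0.5743  1.7636 -0.1177  1.2101  1.4613]
pos [0.5261 0.1453 0.1836] ydeg 98.10932252105265 z [-0.001 -0.    -1.   ] grip 0.18360385858015144 f [ 1.1657  0.0552 -0.5882]
```

```bash
python3 -m handwheel '[[[-0.01,0.03,0.005,0,0,-0.035,0],[-0.018,0.05,0.01,0,0,-0.055,0],[-0.023,0.058,0.012,0,0,-0.066,0],[-0.0245,0.06,0.012,0,0,-0.066,0],[-0.0245,0.06,0.012,0,0,-0.066,0],[-0.0245,0.06,0.012,0,0,-0.066,0]]]'
python3 - <<'E'
from h import *
for n in ["scene","side","wrist"]: cv2.imwrite(f"pics/{n}10.png",manip.camera(n))
for n,(x0,y0,x1,y1) in {"scene":(230,120,430,260),"side":(180,180,380,330)}.items():
    cv2.imwrite(f"pics/{n}10z.png",cv2.resize(cv2.imread(f"pics/{n}10.png")[y0:y1,x0:x1],None,fx=4,fy=4,interpolation=cv2.INTER_CUBIC))
E
python3 go.py 0.542 0.208 0.1705 101.9
```

```text
clock: 18.02
position: [0.543, 0.2041, 0.1726]
ee_rot: [-0.101, 0.995, 0.0, 0.0]
ft_force: [0.3, 0.5, -0.8]
grip_width: 0.184
t [0.0001 0.0035 0.002 ] r [ 0.0003  0.0003 -0.0053] clock 18.18 j [-0.8849  0.2925  0.5352  1.688  -0.1584  1.204   1.4619]
pos [0.5428 0.2046 0.1725] ydeg 101.59712621467315 z [ 0.0002  0.0003 -1.    ] grip 0.18459342924760797 f [ 0.0183 -0.35   -0.8753]
```

View pics/scene10z.png

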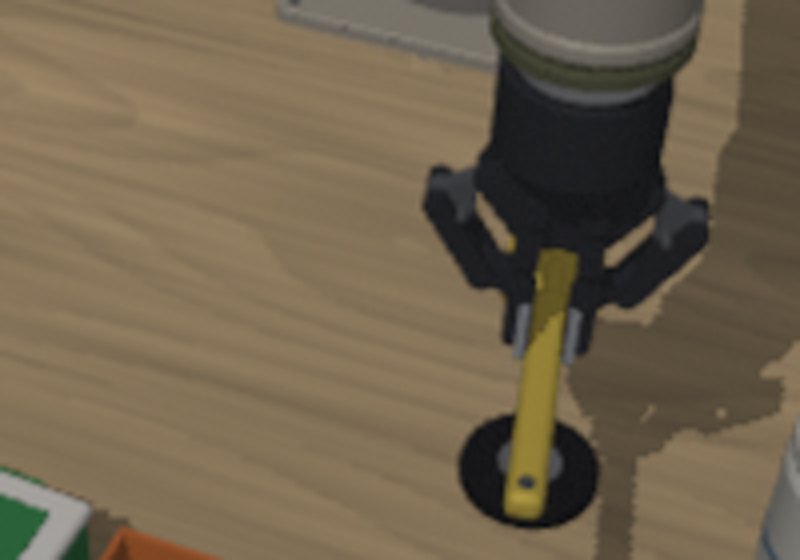

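View pics/side10z.png

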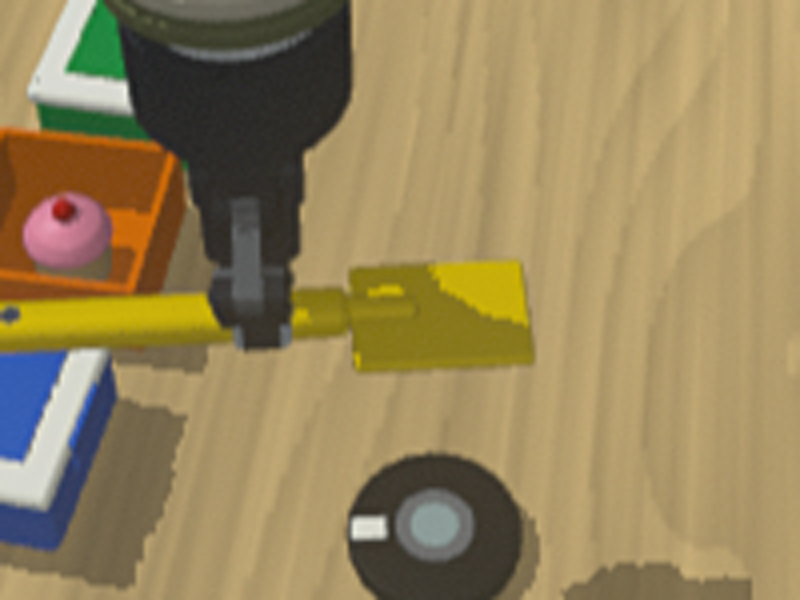

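View pics/wrist10.png

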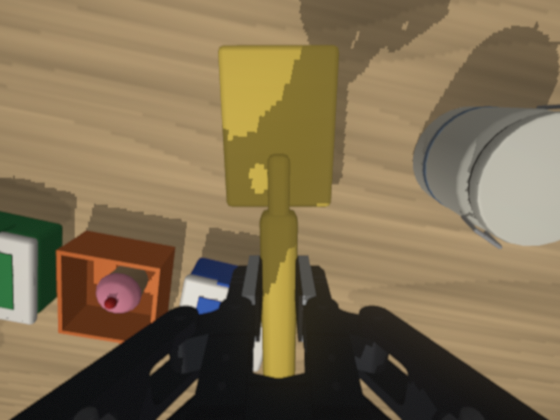

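The side view shows the blade with zoom corners (348,268), (521,262), (534,360) and (357,368). The hole in the handle is visible in both views, so I can triangulate it for height.

```bash
python3 - <<'E'
from h import *
S=lambda u,v:(230+u/4,120+v/4); D=lambda u,v:(180+u/4,180+v/4)
def rays(n,px):
    c,W=cam(n); d=np.array([(px[0]-c["cx"])/c["fx"],-(px[1]-c["cy"])/c["fy"],-1])@W[:3,:3].T; return W[:3,3],d/np.linalg.norm(d)
def tri(a,b):
    A=np.zeros((3,3));v=np.zeros(3)
    for o,d in (a,b): M=np.eye(3)-np.outer(d,d);A+=M;v+=M@o
    X=np.linalg.solve(A,v); return X,[np.linalg.norm((np.eye(3)-np.outer(d,d))@(X-o)) for o,d in (a,b)]
print("hole",tri(rays("scene",S(527,482)),rays("side",D(9,314))))
print("box rim? cherry check",tri(rays("side",D(64,210)),rays("side",D(64,210)))[0] if 0 else "")
for z in (.171,.173,.175):
    w=ray("side",[D(348,268),D(521,262),D(533,357),D(356,365)],z); print(z,w[:,:2],w.mean(0), "len",np.linalg.norm(w[0]-w[1]),np.linalg.norm(w[1]-w[2]), "yaw", np.degrees(np.arctan2(*(w[0]+w[3]-w[1]-w[2])[[1,0]])))
q=lambda x:x
l=ray("side",[D(435,525),D(368,528)],.015);print("lens,mark side",l)
# predicted by kinematics
o=manip.get_obs();R0=R.from_quat(o["ee_rot"]);print("blade top centre kin",o["position"]+R0.apply([.0696,0.0,.0055-.006]))
print("hole kin",o["position"]+R0.apply([-.100,0,.0055-.016]))
E
```

```text
hole (array([0.6371, 0.2241, 0.1834]), [np.float64(0.00044848167006834844), np.float64(0.00044848167006842856)])
box rim? cherry check 
0.171 [[0.5147 0.1744]
 [0.4466 0.1613]
 [0.4374 0.2067]
 [0.5039 0.2202]] [0.4756 0.1906 0.171 ] len 0.06933339086130362 0.046295655229919734 yaw 11.150715358713377
0.173 [[0.5144 0.1759]
 [0.4465 0.1629]
 [0.4374 0.2081]
 [0.5036 0.2215]] [0.4755 0.1921 0.173 ] len 0.06908816759578418 0.046131913465471 yaw 11.150715358713361
0.175 [[0.5141 0.1775]
 [0.4465 0.1645]
 [0.4373 0.2095]
 [0.5034 0.2229]] [0.4753 0.1936 0.175 ] len 0.0688429443302647 0.045968171701022235 yaw 11.150715358713397
lens,mark side [[0.4749 0.1939 0.015 ]
 [0.5047 0.1998 0.015 ]]
blade top centre kin [0.4746 0.1906 0.173 ]
hole kin [0.6408 0.2247 0.183 ]
```

```bash
python3 -m handwheel '[[[0,0.001,0.001,0,0,0,0],[0,0.0025,0.0022,0,0,0,0],[0,0.0025,0.0022,0,0,0,0],[0,0.0025,0.0022,0,0,0,0],[0,0.0025,0.0022,0,0,0,0],[0,0.0025,0.0022,0,0,0,0],[0,0.0025,0.0022,0,0,0,0],[0,0.0025,0.0022,0,0,0,0]]]'
python3 - <<'E'
from h import *
for n in ["scene","side","wrist"]: cv2.imwrite(f"pics/{n}11.png",manip.camera(n))
cv2.imwrite("pics/side11z.png",cv2.resize(cv2.imread("pics/side11.png")[180:330,180:380],None,fx=4,fy=4,interpolation=cv2.INTER_CUBIC))
o=manip.get_obs();R0=R.from_quat(o["ee_rot"]);print(o["position"],"blade under kin",o["position"]+R0.apply([.0693,0.0,.0055]),o["joint_velocities"],o["grip_width"])
H=hsv(cv2.imread("pics/side11.png")); m=cv2.inRange(H,(20,120,50),(36,255,255)); m[:, :268]=0;m[:,320:]=0;m[:240]=0 if 0 else m[:240]
k=np.zeros_like(m);k[235:280]=m[235:280]
p=cv2.findNonZero(k)[:,0];w=ray("side",p,.171);r=cv2.minAreaRect((w[:,:2]*1000).astype(np.float32));print(r,len(p))
E
python3 go.py 0.5425 0.208 0.1705 101.3
```

```text
clock: 19.18
position: [0.5423, 0.2075, 0.1701]
ee_rot: [-0.101, 0.995, 0.0, 0.0]
ft_force: [0.1, -0.5, -0.1]
grip_width: 0.182
[0.5423 0.2075 0.1701] blade under kin [0.4744 0.1935 0.1646] [ 0.0004 -0.0012  0.0014  0.0005 -0.0011  0.0006  0.0002] 0.17804664614993365
((475.1382141113281, 195.8729248046875), (69.64669799804688, 52.486488342285156), 11.77319622039795) 1207
t [-0.0003  0.0005 -0.0004] r [0.0001 0.     0.0059] clock 19.32 j [-0.8876  0.2959  0.5331  1.6891 -0.1598  1.2     1.4585]
pos [0.5423 0.2075 0.1701] ydeg 101.63942935935906 z [ 0.      0.0001 -1.    ] grip 0.17804664614993365 f [-0.4268  0.9427 -1.4216]
```

View pics/side11z.png

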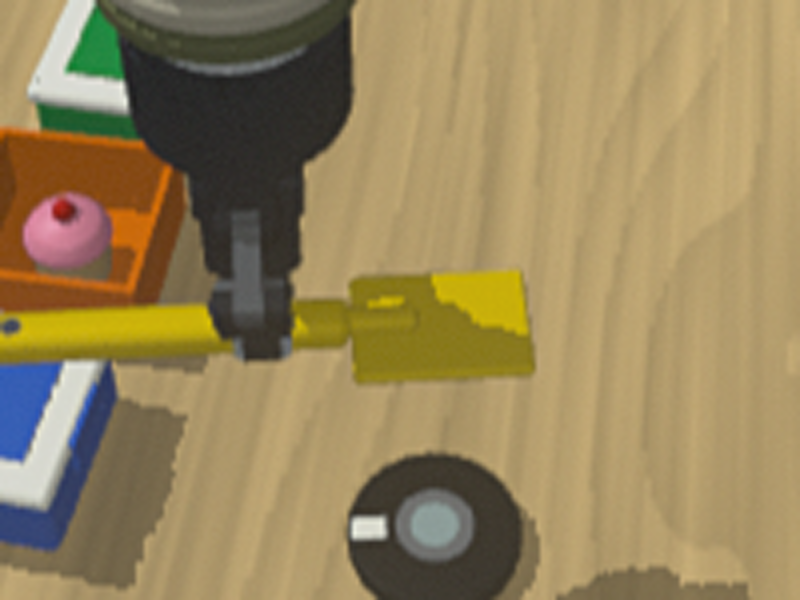

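View pics/scene11.png

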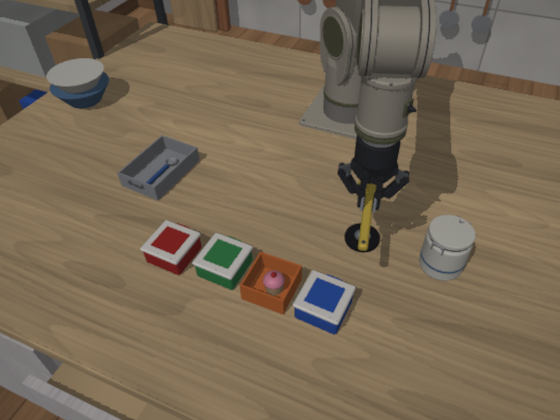

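Blade centre is at (0.475, 0.194) and the lens at (0.4747, 0.194). The underside is near z 0.165, the arm is steady, and the other objects haven't moved. Handing in.

```bash
python3 -c "
from workcell import manip
print(manip.hand_in()); o=manip.get_obs(); print(o['clock'],o['position'],o['grip_width'])"
```

```text
the job is handed in; nothing more can be done
None
the job is handed in; nothing more can be done
```

The job is done and handed in at about 19.3 s of the 64 s allowed. The spoon is in the steel container, the cupcake stands upright in the orange box, and the spatula is still held over the puck at 80 N. `hand_in` gives no verdict, and it closed the interface, so I couldn't look again afterwards.

**Last checks on the spatula:**

| Check | Measured | Wanted |
|---|---|---|
| Blade centre, from arm pose | (0.4744, 0.1935) m | lens at about (0.4747, 0.194) m |
| Blade centre, side camera | (0.475, 0.194 to 0.196) m | same |
| Blade underside height | 0.1646 m | 0.165 m |
| Handle direction | 11.6 to 11.8° | white mark at 10.4 to 11.9°, depending on the view |

- **Level and side:** the tool axis is vertical, and the spatula is the same side up as it lay. Before a final 2 mm lowering, two camera views of the hole in the handle agreed with the arm pose on height to under 1 mm.
- **Steadiness:** the joints were practically at rest and the grip opening held at about 0.18.
- **Other objects:** in the last scene picture the lidded boxes and the canister looked unmoved; I did not measure them.

**Checks that disagreed:**
- The first two-camera estimate of where the spatula lay was about 8 mm off. I corrected it from the wrist camera before gripping.
- The side camera's blade centre is uncertain by about 2 mm sideways, because the blade's edge face shows in that view.

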